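# Load the drying caddy with scrubber rolls and hang it up

### The arm

A 6-joint arm with a two-finger parallel gripper is mounted at the origin on the work surface. World frame = base frame: x ahead of the robot, y to its left, z up, the work surface at z = 0. Lengths are in m, angles in degrees, forces in N, time in s.
With the tool pointing down it reaches from about 0.25 to 0.85 m from the base axis. Payload 12.5 kg.
Tool frame: the origin (TCP) lies midway between the tips of the shut fingers; the grasp point (between the pads) lies 19 mm behind it; z points along the fingers, y is the line along which they close (so a half turn about z gives the same grasp; the last joint's range is limited). The gripper opens to 93 mm and grips with 3 to 60 N. Pads are 15 mm wide; open, the fingers measure 128 mm over their backs; the gripper's body (75 mm by 188 mm) begins 65 mm behind the grasp point.
Start: joints at [-68.847, 20.094, 94.641, -0, 65.266, -4.847], TCP at [0.241, -0.494, 0.219] pointing down, gripper open.
Joint ranges: [-157.81, 157.81], [-45, 120.19], [0.68, 151.7], [-89.99, 269.99], [4.06, 180], [-164.3, 164.3]. Speed limits (degrees/s): [127.2, 127.2, 159.86, 180, 180, 180].

### API

Orientations are given as a 3x3 rotation matrix whose columns are the frame's x, y, z axes.
In Python, from rig import * gives the robot as it stands.
- The arm moves only by the tool jog_arm, never from a script. Its argument "series" is a list of rows, each a list of 7 numbers: the opening, from 0 (shut) to 1 (fully open), then the shift along the tool's x, y, z in units of 15 cm (1.0 is 15 cm), then the turn, a rotation vector about the tool's x, y, z in units of 1.5 rad (1.0 is 1.5 rad). In form: [[gripper, tx, ty, tz, ax, ay, az], ...]. A call has 1 to 5 rows; each row is the pose to reach, as a shift and turn from the pose commanded when the call began, along the tool's axes at that moment; what a row does not reach only later rows make up. A row lasts 1/10 s, in which the tool goes at most 50 mm and 8.59 degrees, less where a joint would pass 70% of its speed; a pose out of reach is approached as far as the arm can. A call with a number of a shift or a turn outside -1 to 1 is refused whole. A call with a gripper value outside its range is refused whole. The fingers move at their own pace and stop on an object; "grip_force" is the grip in N (left out, the last holds). Time passes only in rows, so rows that repeat a pose let the fingers close. It gives the time, the measured TCP pose, the force, the opening and the grip force at its end, in the units of the state.
- get_state(): the state, without advancing time (a new reading comes with each control period).
- grab_frame(name): name is "scene" or "top" or "wrist"; returns a dict with "image" (384x512x3 uint8, blue, green, red), "fovy" (degrees; the focal length in pixels is half the picture's height over the tangent of half this angle, whatever the lens; pixels are square), "cx", "cy" (the principal point, pixels), "R" (3x3) and "t" (3): a world point X has camera coordinates R X + t. Camera axes: x right, y down, z forward; pixel columns grow to the right and rows downward; lengths in m; the calibration is good to about 2 mm. The wrist camera is an equidistant fisheye: a pixel r from the principal point sees the ray r / f radians off the axis. A picture is of the moment at which its call begins. There is no depth.
- close_job(): hands the job in; it is judged then, once.
Trained networks look in a picture, given as the dict that the camera call returned (one of the last four; its "shot" number tells which), for a name from the list of things; names that differ only in an ending like _2 or _b are one class to them, and where a whole thing is asked for, a point or a joint stands for the part that bears it (a point fixed in the world has none). Each returns a list of dicts, best first, with "p" (0 to 1); they miss things now and then, are a little off and sometimes report something else, mostly with a low value. They report only what shows in the picture. A call takes as long as a camera call. They do not tell look-alikes from the thing itself.
- masks_of(picture, query): "region" (384x512 bool, what is visible of it) and "centre" ([column, row] in pixels, amid what is visible of it).
The state is a dict: "time": time; "qpos": joint angles; "qvel": joint speeds; "tau": joint torques, N m; "ee_pos": TCP position; "ee_rot": TCP orientation; "wrist_force": force on the tool from outside, world axes, zero at the start; "moment": the same for the moment, N m; "width": finger opening in m; "grip_force": force on a finger pad.
Only numpy, scipy, OpenCV 4.12 (cv2) and the standard library are available. Lean on these libraries where they do the work, as an engineer would, in place of code of your own. Each camera call takes 0.05 s, during which the arm holds its last target. There are 200 camera calls.

### The job

Thread every green scrubber roll, one on another, onto the upright spindle of the drying caddy, then put the white keeper ring on top of them. After that swing the caddy's folded bail upright and hang the loaded caddy by it on the stand, with the bail's bar resting in both hooks, the caddy level and still. Leave the pumice, soap, cup and nail brush around them where they are.

Things in the scene. Friction and masses are not known exactly. Their poses are not given: they have to be found in the camera images.
- caddy: loose white caddy (0.4 kg empty): tray 110 (x) by 140 mm (y), rim 25 mm high, a 12 mm steel spindle upright in its middle, two side ears (26 mm along x, 85 mm high) at y = +-69 mm carrying the bail's hinge at x = 0, 75 mm up. Origin: centre of underside, z up. Rolls rest on a raised seat (30 mm across) round the spindle's foot, top 26 mm above the underside
- spindle_tip (a point): the tip of the caddy's spindle, 116 mm above the caddy's underside; the top 9 mm is tapered. A roll or ring once threaded slides down freely, so it can be let go a little above its seat if the spindle would touch the gripper's palm
- bail (a joint): hinge angle of the caddy's U-shaped bail (10 mm steel rod, 156 mm wide, arms 115 mm, 50 g). 0: folded level on a stop, bar 115 mm out on the caddy's -x side, 75 mm up, clear air beneath and around. 1.57: upright, bar 190 mm above the caddy's underside. Stop at 1.75. Slight friction: it stays within about 0.4 rad of upright, else falls
- bail_bar (a point): middle of the bail's straight bar (10 mm round, runs along this frame's y, 156 mm long); to be pinched here to lift the caddy
- hookstand: fixed steel stand: base plate 190 by 150 by 8 mm, an 18 mm post at x = +78 mm up to a cross-bar 233 mm high, from which two parallel hook prongs (10 mm rod, at y = +-36 mm, 62 mm clear between) reach to -x. Origin on the work surface plumb below the hollow of the hooks; z up
- hook_hollow (a point): half-way between the prongs, where the bar's middle lies (bar along the stand's y) when resting in both hooks, 230 mm above the work surface. The hollow is flat for 30 mm along x; upturned prong tips at its -x side, 28 mm from here, end 250 mm above the surface. The prongs must enter the bail's opening from the -x side, bar above the tips, then lower. Fingers fit between the prongs
- keeper_c (a point): centre of the keeper: a loose smooth white plastic ring, 38 mm outside, 18 mm tall, 22 mm through bore; stands on the work surface, bore upright (30 g)
- roll1_c (a point): centre of a loose green nubbed silicone scrubber roll: 50 mm outside, 24 mm tall, 22 mm through bore, standing on the work surface with the bore upright (45 g); two or three rolls are present, all alike
- roll2_c (a point): centre of a loose green nubbed silicone scrubber roll: 50 mm outside, 24 mm tall, 22 mm through bore, standing on the work surface with the bore upright (45 g); two or three rolls are present, all alike
- roll3_c (a point): centre of a loose green nubbed silicone scrubber roll: 50 mm outside, 24 mm tall, 22 mm through bore, standing on the work surface with the bore upright (45 g); two or three rolls are present, all alike
- pumice_c (a point): centre of a grey pumice puck without a bore, 48 mm across, 28 mm tall; a bystander
- soap_c (a point): centre of a cream bar of soap 55 by 36 by 22 mm; a bystander
- cup_c (a point): centre of the ochre ceramic cup, 68 mm across, 55 mm tall, standing behind; a bystander
- nail_brush: wooden nail brush 35 by 85 by 26 mm on the seat; origin at the centre of its underside; a bystander
Mind the look-alikes: they are no part of the job. Leave any red look-alike of the caddy alone.

How it is judged:
By the outcome, as a careful person would: the job done as asked, in the order asked, and still so for the second after the job is handed in, with the robot touching nothing.
Of roll1, roll2, roll3 only 2 to 3 are there at a start; the rules pass over those that are not, and their reading is None.
At some moment in a run one of roll1, roll2, roll3, keeper may be knocked a few centimetres aside while the robot is not near it.
It also fails if it takes over 200 s, if anything falls off the work surface, if the arm or the gripper's body presses on something with over 40 N, if the wrist force passes 120 N, or if a joint passes its speed limit or range.

## Working session

There is one attempt and no reset: what is moved stays moved. The work goes in short steps, Python scripts to look and compute and a tool call to move; the robot and the scene stay as the last step left them, time stands still between calls to the robot, and variables do not carry over. Pictures are saved under pics/ and viewed, at most 14 in all, crops included, and the job is handed in when it is done.

Besides the shell and the picture viewer there is one more tool, called after "Request:" by a JSON object that holds its "name" and its "arguments". jog_arm: Moves the arm, as the interface text tells. Its arguments: {"type":"object","properties":{"series":{"type":"array"},"grip_force":{"type":"number"}},"required":["series"]}

```bash
ls; mkdir -p pics; python3 - <<'E'
from rig import *
import cv2
s=get_state(); print(s['time'],s['ee_pos'],s['ee_rot'],s['width'])
for n in('scene','top'):
    f=grab_frame(n); cv2.imwrite(f'pics/{n}0.png',f['image']); print(n,f['fovy'],f['cx'],f['cy'],f['R'],f['t'])
    for q in('caddy','hookstand','roll1_c','keeper_c','pumice_c','bail_bar'):
        print(q,[(round(d['p'],2),[round(float(v)) for v in d['centre']],int(d['region'].sum())) for d in masks_of(f,q)])
E
```

```text
pics
0.0 [ 0.2409943  -0.4939997   0.21811448] [[ 8.98789530e-01  4.38380192e-01 -4.33572382e-04]
 [ 4.38380400e-01 -8.98788909e-01  1.05958708e-03]
 [ 7.48119406e-05 -1.14241541e-03 -9.99999345e-01]] 0.09304459258029166
scene 53.74210200933035 251.61472809176587 192.7002617612226 [[ 0.77086635  0.63691239  0.01037674]
 [ 0.49935765 -0.59410723 -0.63061758]
 [-0.39548326  0.49130358 -0.77602435]] [-0.34858883 -0.24701911  1.40354624]
caddy [(0.94, [88, 256], 2681), (0.91, [224, 265], 2760)]
hookstand [(0.59, [355, 166], 2511)]
roll1_c [(0.62, [264, 176], 247)]
keeper_c [(0.43, [267, 217], 106)]
pumice_c [(0.44, [240, 199], 187)]
bail_bar [(0.61, [184, 241], 436), (0.56, [59, 220], 533)]
top 50.84875496726726 254.54583294578904 195.1260342923275 [[-0.004411   -0.99976666 -0.02114637]
 [-0.9940986   0.00667614 -0.10827465]
 [ 0.10839056  0.02054398 -0.99389609]] [-0.07474262  0.55222476  1.33157351]
caddy [(0.71, [315, 190], 1792), (0.56, [378, 282], 1910)]
hookstand [(0.7, [154, 161], 2547)]
roll1_c [(0.58, [215, 226], 136)]
keeper_c []
pumice_c [(0.68, [252, 221], 153)]
bail_bar [(0.92, [320, 219], 229), (0.8, [353, 306], 215)]
```

```bash
python3 - <<'E'
import cv2
for n,(a,b,c,d) in {'scene':(110,330,20,460),'top':(90,340,100,440)}.items():
    i=cv2.imread(f'pics/{n}0.png')[a:b,c:d]; k=780/(d-c); cv2.imwrite(f'pics/{n}0c.png',cv2.resize(i,None,fx=k,fy=k,interpolation=2)); print(n,k)
E
```

```text
scene 1.7727272727272727
top 2.2941176470588234
```

View pics/scene0c.png

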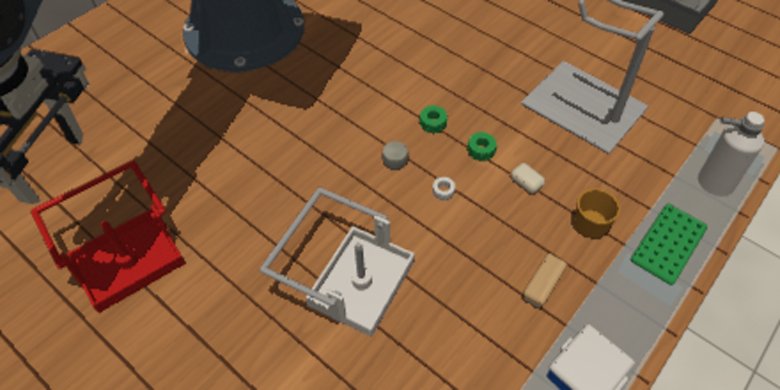

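View pics/top0c.png

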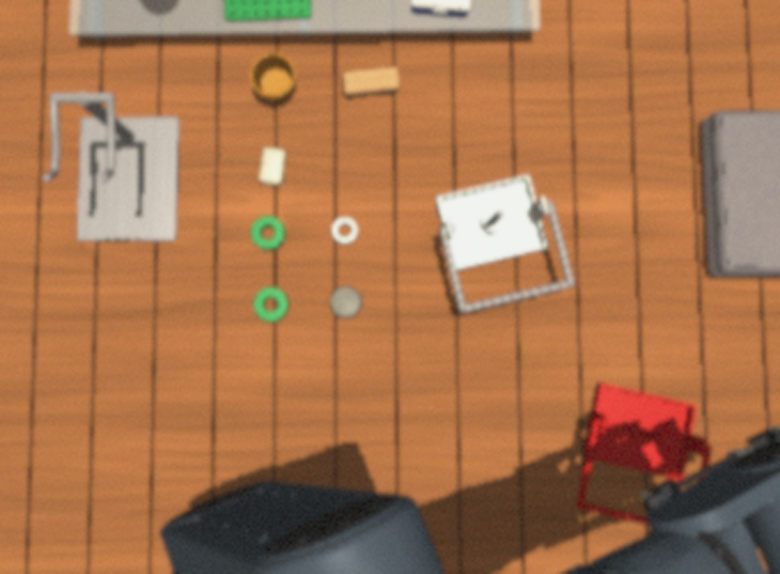

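The top view shows two green rolls (crop 268,232 and 270,304), the keeper at 344,230, the pumice at 345,302, the white caddy around 490,222 with its bail toward the robot, and the stand at the left with its hooks at 50–110,98–176. The scene view agrees, and the red caddy is the look-alike.

```bash
cat > h.py <<'E'
from rig import *
import cv2, numpy as np
from scipy.optimize import least_squares
from scipy.spatial.transform import Rotation as Ro
def proj(f,X):
    c=np.atleast_2d(X)@np.array(f['R']).T+f['t']; F=192/np.tan(np.radians(f['fovy'])/2)
    if f.get('fish'):
        r=np.linalg.norm(c[:,:2],axis=1); th=np.arctan2(r,c[:,2]); return F*(th/np.maximum(r,1e-9))[:,None]*c[:,:2]+[f['cx'],f['cy']]
    return F*c[:,:2]/c[:,2:]+[f['cx'],f['cy']]
def grab(n):
    f=dict(grab_frame(n)); f['fish']=n=='wrist'; return f
def unproj(f,px,z):
    F=192/np.tan(np.radians(f['fovy'])/2); d=(np.array(px,float)-[f['cx'],f['cy']])/F; r=np.linalg.norm(d)
    ray=np.r_[d*(np.sin(r)/max(r,1e-9)),np.cos(r)] if f['fish'] else np.r_[d,1]
    R=np.array(f['R']); o=-R.T@f['t']; w=R.T@ray; return o+w*(z-o[2])/w[2]
def pose(m,p):  # planar pose p=(x,y,yaw) of model points
    return m@Ro.from_euler('z',p[2]).as_matrix().T+[p[0],p[1],0]
def fit(obs,p0): # obs: list of (frame, model pts, pixels)
    g=lambda p:np.concatenate([(proj(f,pose(np.array(m),p))-px).ravel() for f,m,px in obs])
    s=least_squares(g,p0,loss='soft_l1',f_scale=2); return s.x,g(s.x).reshape(-1,2)
def go(xyz,yaw_y=None):
    """numbers for jog: world target of TCP, tool-y heading (deg, mod 180), tool down"""
    s=get_state(); R=np.array(s['ee_rot']); t=R.T@(np.array(xyz)-s['ee_pos'])/.15
    a=np.zeros(3)
    if yaw_y is not None:
        c=[]
        for k in(0,180):
            y=np.radians(yaw_y+k); Y=np.array([np.cos(y),np.sin(y),0]); Z=np.array([0,0,-1.]); c.append(Ro.from_matrix(R.T@np.c_[np.cross(Y,Z),Y,Z]).as_rotvec()/1.5)
        a=min(c,key=np.linalg.norm)
    print('t',s['time'],'go',np.round(t,3),np.round(a,3),'q6',round(s['qpos'][5],1),'w',round(s['width'],4))
def rings(f,col,z,amin=30):
    h=cv2.cvtColor(f['image'],cv2.COLOR_BGR2HSV)
    m=cv2.inRange(h,*(((50,90,40),(85,255,255)) if col=='green' else ((0,0,170),(180,50,255))))
    n,_,st,_=cv2.connectedComponentsWithStats(m); out=[]
    for s in st[1:]:
        if s[4]>amin: out.append((s.tolist(),np.round(unproj(f,(s[0]+s[2]/2-.5,s[1]+s[3]/2-.5),z),4).tolist()))
    return out
E
python3 - <<'E'
from h import *
T=grab('top');S=grab('scene')
print('rolls',*rings(T,'green',.02),*rings(S,'green',.014),sep='\n')
print('keeper',*rings(T,'white',.016),sep='\n')
t=lambda p:np.array(p)/2.2941+[100,90]
s=lambda p:np.array(p)/1.7727+[20,110]
print('keeperS',unproj(S,s((444,188)),.012))
r=.0695;q=.055
m=[[q,.07,.025],[q,-.07,.025],[-.12,.078,.075],[-.12,-.078,.075]]
print(unproj(T,t((490,222)),.026))
p,e=fit([(T,m,t([(438,196),(530,176),(463,311),(573,288)])),(S,[[0,0,.116]]+m,s([(360,246),(413,257),(372,331),(320,189),(263,269)]))],[.6,-.15,.2]);print('caddy',p,np.degrees(p[2]));print(e.round(1).tolist())
m=[[.078,.041,.233],[.078,-.041,.233],[-.028,.036,.25],[-.028,-.036,.25]]
p,e=fit([(T,m,t([(52,97),(113,97),(50,177),(109,175)]))],[.6,.3,0]);print('stand',p,np.degrees(p[2]));print(e.round(1).tolist())
E
```

```text
rolls
([198, 79, 37, 20, 685], [0.9291, 0.0556, 0.02])
([210, 185, 14, 14, 116], [0.5661, 0.0518, 0.02])
([211, 216, 14, 14, 124], [0.4607, 0.0478, 0.02])
([257, 170, 15, 15, 185], [0.4657, 0.0467, 0.014])
([284, 185, 16, 15, 196], [0.5711, 0.0531, 0.014])
([376, 225, 43, 46, 1075], [0.9177, 0.0805, 0.014])
keeper
([0, 49, 512, 140, 16796], [0.8209, -0.082, 0.016])
([122, 131, 26, 23, 84], [0.7417, 0.3387, 0.016])
([134, 139, 44, 56, 1820], [0.6548, 0.2635, 0.016])
([7, 148, 16, 16, 192], [0.6977, 0.7581, 0.016])
([215, 156, 8, 13, 88], [0.6687, 0.0459, 0.016])
([290, 167, 60, 58, 1532], [0.5505, -0.2978, 0.016])
([245, 185, 11, 11, 73], [0.5709, -0.0621, 0.016])
([247, 217, 9, 10, 58], [0.4637, -0.0652, 0.016])
keeperS [ 0.57643961 -0.06183966  0.012     ]
[ 0.57917133 -0.27713615  0.026     ]
caddy [ 0.58527551 -0.27988738  0.21557894] 12.351763211607137
[[-0.5, -1.6], [-0.4, -1.9], [-0.4, -1.3], [-1.1, -1.9], [-1.3, -0.6], [0.6, -1.2], [-1.3, 0.0], [-1.4, 0.3], [-2.0, -0.6]]
stand [0.63943704 0.26156963 0.03009741] 1.7244543862454402
[[-0.4, 0.4], [0.9, -0.7], [0.1, 0.1], [-0.6, 0.1]]
```

```bash
python3 -c "
from h import *
go((.464,.047,.2),12.4)"
```

```text
t 0.8 go [ 2.917 -2.592  0.124] [ 0.     0.    -0.889] q6 -4.8 w 0.0929
```

Request:
{"name": "jog_arm", "arguments": {"series": [[1,0.97,-0.86,0.04,0,0,0],[1,0.97,-0.86,0.04,0,0,0],[1,0.97,-0.86,0.04,0,0,0],[1,0.97,-0.86,0.04,0,0,0],[1,0.97,-0.86,0.04,0,0,0]], "grip_force": 15}}

```text
time: 1.3
ee_pos: [0.3164, -0.3109, 0.2126]
ee_rot: [[0.897, 0.442, -0.0], [0.442, -0.897, 0.001], [0.0, -0.001, -1.0]]
wrist_force: [-0.8, 0.1, -0.3]
width: 0.093
grip_force: 0.0
```

Request:
{"name": "jog_arm", "arguments": {"series": [[1,0.97,-0.86,0.04,0,0,0],[1,0.97,-0.86,0.04,0,0,0],[1,0.97,-0.86,0.04,0,0,0],[1,0.97,-0.86,0.04,0,0,0],[1,0.97,-0.86,0.04,0,0,0]]}}

```text
time: 1.8
ee_pos: [0.3908, -0.1317, 0.2067]
ee_rot: [[0.897, 0.443, 0.001], [0.443, -0.897, 0.0], [0.001, -0.0, -1.0]]
wrist_force: [-0.9, -0.8, 0.7]
width: 0.0926
grip_force: 0.0
```

Request:
{"name": "jog_arm", "arguments": {"series": [[1,0.97,-0.86,0.04,0,0,-0.5],[1,0.97,-0.86,0.04,0,0,-0.5],[1,0.97,-0.86,0.04,0,0,-0.5],[1,0.97,-0.86,0.04,0,0,-0.5],[1,0.97,-0.86,0.04,0,0,-0.5]]}}

```text
time: 2.3
ee_pos: [0.4655, 0.0474, 0.2005]
ee_rot: [[0.35, 0.937, 0.001], [0.937, -0.35, 0.0], [0.001, 0.001, -1.0]]
wrist_force: [-1.1, -1.1, 0.1]
width: 0.093
grip_force: 0.0
```

```bash
python3 -c "
from h import *
print(get_state()['ee_pos'])
go((.464,.047,.12),12.4)"
```

```text
[0.46545005 0.04742324 0.20052299]
t 2.3 go [-0.006 -0.008  0.537] [ 0.001 -0.    -0.383] q6 20.6 w 0.093
```

Request:
{"name": "jog_arm", "arguments": {"series": [[1,0,0,0.5,0,0,-0.383],[1,0,0,0.5,0,0,-0.383],[1,0,0,0.5,0,0,-0.383],[1,0,0,0.5,0,0,-0.383],[1,0,0,0.5,0,0,-0.383]]}}

```text
time: 2.8
ee_pos: [0.4642, 0.0437, 0.1255]
ee_rot: [[-0.207, 0.978, -0.0], [0.978, 0.207, -0.0], [-0.0, -0.0, -1.0]]
wrist_force: [0.4, 0.5, -0.1]
width: 0.0929
grip_force: 0.0
```

```bash
python3 - <<'E'
from h import *
W=grab('wrist'); cv2.imwrite('pics/w1.png',W['image'])
print(*rings(W,'green',.024),sep='\n'); go((.464,.047,.003),12.4)
print([ (d['p'],d['centre']) for d in masks_of(W,'roll1_c')])
E
```

```text
([230, 153, 54, 41, 1102], [0.4595, 0.0571, 0.024])
([335, 171, 51, 52, 1891], [0.5633, 0.0556, 0.024])
([266, 187, 17, 19, 45], [0.4801, 0.0389, 0.024])
t 2.85 go [0.021 0.002 0.818] [ 0.     0.    -0.008] q6 -12.0 w 0.0932
[]
```

View pics/w1.png

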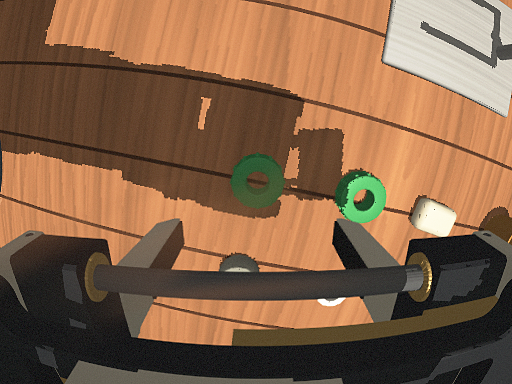

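Roll A shows at (258,181) in shadow and roll B at (361,196); both are intact, between and beyond the fingertips.

```bash
python3 - <<'E'
from h import *
W=grab('wrist')
print(unproj(W,(258,181),.018),unproj(W,(361,196),.018))
go((.464,.048,.003),12.4)
E
```

```text
[0.46276327 0.04882126 0.018     ] [0.5669489  0.05476276 0.018     ]
t 2.95 go [0.025 0.004 0.818] [ 0.     0.    -0.009] q6 -11.9 w 0.0929
```

Request:
{"name": "jog_arm", "arguments": {"series": [[1,0.028,0,0.4,0,0,0],[1,0.028,0,0.6,0,0,0],[1,0.028,0,0.75,0,0,0],[1,0.028,0,0.82,0,0,0],[1,0.028,0,0.82,0,0,0]]}}

```text
time: 3.45
ee_pos: [0.4629, 0.0488, 0.0022]
ee_rot: [[-0.204, 0.979, -0.001], [0.979, 0.204, -0.0], [0.0, -0.001, -1.0]]
wrist_force: [0.3, 0.6, -0.3]
width: 0.0928
grip_force: 0.0
```

Request:
{"name": "jog_arm", "arguments": {"series": [[0,0,0,0,0,0,0],[0,0,0,0,0,0,0],[0,0,0,0,0,0,0],[0,0,0,0,0,0,0],[0,0,0,0,0,0,0]]}}

```text
time: 3.95
ee_pos: [0.4631, 0.049, 0.003]
ee_rot: [[-0.206, 0.979, 0.001], [0.979, 0.206, -0.0], [-0.0, 0.001, -1.0]]
wrist_force: [0.2, -0.5, 0.5]
width: 0.0574
grip_force: 0.0
```

Request:
{"name": "jog_arm", "arguments": {"series": [[0,0,0,0,0,0,0],[0,0,0,0,0,0,0],[0,0,0,-0.3,0,0,0],[0,0,0,-0.6,0,0,0],[0,0,0,-1,0,0,0]]}}

```text
time: 4.45
ee_pos: [0.4621, 0.049, 0.1437]
ee_rot: [[-0.206, 0.979, -0.002], [0.979, 0.206, 0.0], [0.0, -0.002, -1.0]]
wrist_force: [0.3, 0.3, -0.8]
width: 0.0491
grip_force: 15.0
```

```bash
python3 - <<'E'
from h import *
print(get_state()['ee_pos']); go((.585,-.28,.2),12.4)
E
```

```text
[0.46214761 0.04899541 0.1437105 ]
t 4.45 go [-2.315  0.349 -0.377] [-0.001 -0.    -0.006] q6 -11.6 w 0.0491
```

Request:
{"name": "jog_arm", "arguments": {"series": [[0,-0.98,0.1,-0.3,0,0,0],[0,-0.98,0.1,-0.38,0,0,0],[0,-0.98,0.1,-0.38,0,0,0],[0,-0.98,0.1,-0.38,0,0,0],[0,-0.98,0.1,-0.38,0,0,0]]}}

```text
time: 4.95
ee_pos: [0.508, -0.0927, 0.1997]
ee_rot: [[-0.204, 0.979, 0.0], [0.979, 0.204, -0.0], [-0.0, 0.0, -1.0]]
wrist_force: [0.1, 0.1, -0.8]
width: 0.0495
grip_force: 15.0
```

Request:
{"name": "jog_arm", "arguments": {"series": [[0,-0.98,0.1,0,0,0,0],[0,-0.98,0.1,0,0,0,0],[0,-0.98,0.1,0,0,0,0],[0,-0.98,0.1,0,0,0,0],[0,-0.98,0.1,0,0,0,0]]}}

```text
time: 5.45
ee_pos: [0.5523, -0.2313, 0.1982]
ee_rot: [[-0.206, 0.979, -0.002], [0.979, 0.206, 0.002], [0.002, -0.002, -1.0]]
wrist_force: [0.5, 0.6, 0.0]
width: 0.0497
grip_force: 15.0
```

Request:
{"name": "jog_arm", "arguments": {"series": [[0,-0.98,0.1,0,0,0,0],[0,-0.98,0.1,0,0,0,0],[0,-0.98,0.1,0,0,0,0],[0,-0.98,0.1,0,0,0,0],[0,-0.98,0.1,0,0,0,0]]}}

```text
time: 5.95
ee_pos: [0.5978, -0.3714, 0.1985]
ee_rot: [[-0.207, 0.978, -0.002], [0.978, 0.207, 0.002], [0.002, -0.001, -1.0]]
wrist_force: [-0.5, 1.1, -0.9]
width: 0.0492
grip_force: 15.0
```

```bash
python3 - <<'E'
from h import *
print(get_state()['ee_pos']); go((.585,-.28,.2),12.4)
W=grab('wrist'); cv2.imwrite('pics/w2.png',cv2.resize(W['image'],(768,576)))
E
```

```text
[ 0.59781413 -0.37139442  0.19852588]
t 5.95 go [ 0.614  0.042 -0.009] [-0.001 -0.001 -0.005] q6 -47.6 w 0.0492
```

View pics/w2.png

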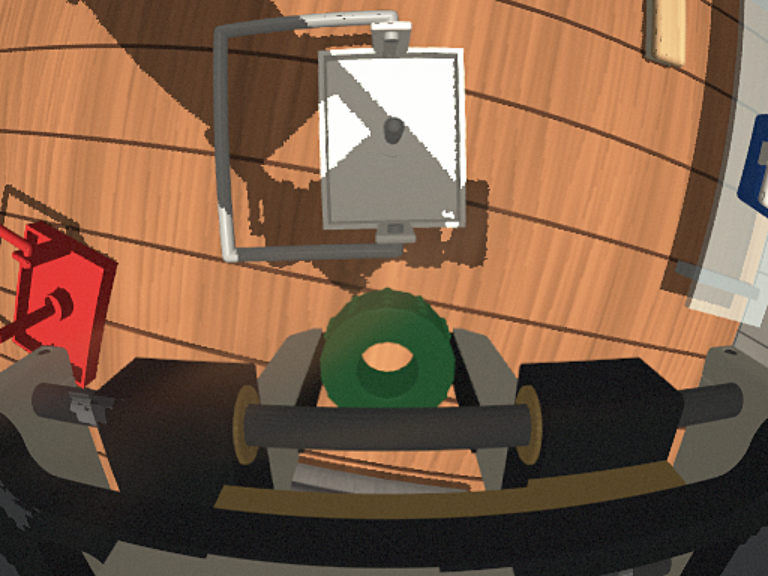

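The white caddy is in view: spindle tip about (395,124), rim corners (320,50), (463,48), (466,227), (325,229), and bail corners (215,27) and (224,262). The held roll is seated squarely in the fingers.

```bash
python3 - <<'E'
from h import *
W=grab('wrist')
q=.055
m=[[0,0,.116],[-q,.07,.025],[q,.07,.025],[q,-.07,.025],[-q,-.07,.025],[-.12,.078,.075],[-.12,-.078,.075]]
px=np.array([(395,124),(320,50),(463,48),(466,227),(325,229),(215,27),(224,262)])/1.5
p,e=fit([(W,m,px)],[.585,-.28,.21]);print(p,np.degrees(p[2]));print(e.round(1).tolist())
print('tip',unproj(W,px[0],.116))
# held roll bore centre (bottom rim of bore seen?), top ring centre at TCP z+.021
print('roll',unproj(W,np.array((387,349))/1.5,get_state()['ee_pos'][2]+.021))
go((p[0],p[1],.2),np.degrees(p[2]))
E
```

```text
[ 0.5824817  -0.27764288  0.23030694] 13.195615490309747
[[0.5, 0.5], [-0.6, 0.2], [0.3, -0.1], [0.1, -0.6], [-0.5, -0.0], [0.3, 3.8], [-0.1, -5.0]]
tip [ 0.58196984 -0.2773541   0.116     ]
roll [ 0.59569434 -0.36325332  0.22045182]
t 6.05 go [ 0.629  0.028 -0.003] [-0.    -0.001 -0.014] q6 -47.6 w 0.0493
```

Request:
{"name": "jog_arm", "arguments": {"series": [[0,0.3,0.028,0,0,0,-0.01],[0,0.629,0.028,0,0,0,-0.01],[0,0.629,0.028,0,0,0,-0.01],[0,0.629,0.028,0.3,0,0,-0.01],[0,0.629,0.028,0.4,0,0,-0.01]]}}

```text
time: 6.55
ee_pos: [0.5811, -0.2777, 0.137]
ee_rot: [[-0.222, 0.975, -0.003], [0.975, 0.223, 0.002], [0.003, -0.003, -1.0]]
wrist_force: [-0.5, -0.1, -0.9]
width: 0.0495
grip_force: 15.0
```

```bash
python3 - <<'E'
from h import *
print(get_state()['ee_pos']); go((.5822,-.2775,.045),13.2)
W=grab('wrist'); cv2.imwrite('pics/w3.png',W['image'][120:300,150:390].repeat(2,0).repeat(2,1))
E
```

```text
[ 0.58111321 -0.27768188  0.13699539]
t 6.55 go [-0.002  0.009  0.613] [-0.002 -0.002 -0.004] q6 -42.5 w 0.0495
```

View pics/w3.png

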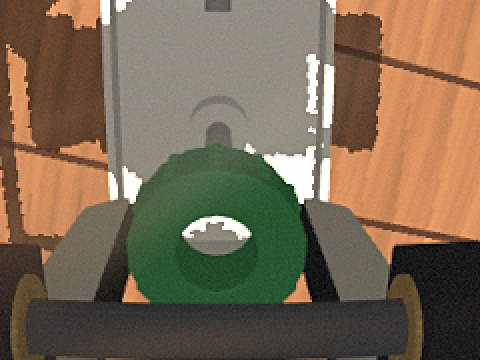

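The roll hangs over the spindle, with its bore at column 217 in line with the spindle foot at 218. I descend.

Request:
{"name": "jog_arm", "arguments": {"series": [[0,0,0.007,0.12,0,0,0],[0,0,0.007,0.24,0,0,0],[0,0,0.007,0.36,0,0,0],[0,0,0.007,0.48,0,0,0],[0,0,0.007,0.6,0,0,0]]}}

```text
time: 7.1
ee_pos: [0.5839, -0.2798, 0.0501]
ee_rot: [[-0.221, 0.975, 0.001], [0.975, 0.221, -0.0], [-0.0, 0.001, -1.0]]
wrist_force: [0.3, -0.5, -0.8]
width: 0.0497
grip_force: 15.0
```

Request:
{"name": "jog_arm", "arguments": {"series": [[0.75,0,0,0,0,0,0],[0.75,0,0,0,0,0,0],[0.75,0,0,0,0,0,0],[0.75,0,0,0,0,0,0],[0.75,0,0,0,0,0,0]]}}

```text
time: 7.6
ee_pos: [0.5838, -0.28, 0.0504]
ee_rot: [[-0.221, 0.975, 0.001], [0.975, 0.221, -0.0], [-0.001, 0.001, -1.0]]
wrist_force: [0.3, -0.7, 0.2]
width: 0.0694
grip_force: 0.0
```

Request:
{"name": "jog_arm", "arguments": {"series": [[0.8,0,0,-0.3,0,0,0],[0.8,0,0,-0.6,0,0,0],[1,0,0,-0.9,0,0,0],[1,0.3,0,-0.95,0,0,0],[1,0.8,0,-1,0,0,0]]}}

```text
time: 8.1
ee_pos: [0.5628, -0.1875, 0.199]
ee_rot: [[-0.219, 0.976, 0.003], [0.976, 0.219, -0.001], [-0.002, 0.003, -1.0]]
wrist_force: [1.0, 1.0, 0.9]
width: 0.0916
grip_force: 0.0
```

```bash
python3 - <<'E'
from h import *
print(get_state()['ee_pos']);
S=grab('scene');T=grab('top'); cv2.imwrite('pics/s2.png',cv2.resize(S['image'][130:330,110:370],None,fx=3,fy=3))
print(*rings(S,'green',.014),*rings(T,'green',.02),sep='\n'); go((.5685,.0535,.12),13.2)
E
```

```text
[ 0.56278262 -0.18749056  0.19903416]
([284, 185, 16, 15, 196], [0.5711, 0.0531, 0.014])
([376, 225, 43, 46, 1075], [0.9177, 0.0805, 0.014])
([214, 254, 19, 19, 237], [0.5743, -0.2704, 0.014])
([198, 79, 37, 20, 684], [0.9291, 0.0556, 0.02])
([210, 185, 14, 14, 116], [0.5661, 0.0518, 0.02])
t 8.2 go [1.529 0.395 0.525] [ 0.001 -0.    -0.003] q6 -35.6 w 0.0927
```

View pics/s2.png

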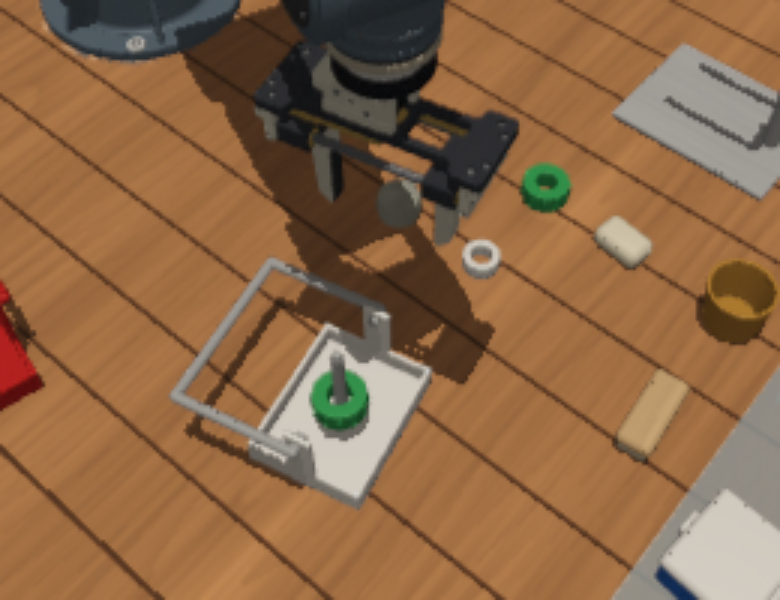

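The first roll sits on the spindle (340,400 in the crop). Now roll B.

Request:
{"name": "jog_arm", "arguments": {"series": [[0.85,0.9,0.2,0,0,0,0],[0.85,0.9,0.2,0,0,0,0],[0.85,0.9,0.2,0,0,0,0],[0.85,0.9,0.2,0,0,0,0],[0.85,0.9,0.2,0,0,0,0]]}}

```text
time: 8.7
ee_pos: [0.5623, -0.0491, 0.1974]
ee_rot: [[-0.222, 0.975, 0.0], [0.975, 0.222, -0.0], [-0.0, 0.0, -1.0]]
wrist_force: [1.0, -0.1, -1.2]
width: 0.0788
grip_force: 0.0
```

Request:
{"name": "jog_arm", "arguments": {"series": [[0.85,0.629,0.195,0.2,0,0,0],[0.85,0.629,0.195,0.525,0,0,0],[0.85,0.629,0.195,0.525,0,0,0],[0.85,0.629,0.195,0.525,0,0,0],[0.85,0.629,0.195,0.525,0,0,0]]}}

```text
time: 9.2
ee_pos: [0.5703, 0.048, 0.1187]
ee_rot: [[-0.22, 0.975, -0.0], [0.975, 0.22, -0.0], [-0.0, -0.0, -1.0]]
wrist_force: [-0.2, 0.5, 0.3]
width: 0.0791
grip_force: 0.0
```

```bash
python3 - <<'E'
from h import *
W=grab('wrist'); print(get_state()['ee_pos']); print(*rings(W,'green',.018),sep='\n'); go((.568,.0535,.003),13.2)
E
```

```text
[0.57066271 0.04777711 0.11944693]
([230, 153, 56, 55, 1182], [0.5676, 0.0552, 0.018])
t 9.25 go [ 0.042 -0.01   0.776] [ 0.001  0.    -0.006] q6 -12.5 w 0.0787
```

Request:
{"name": "jog_arm", "arguments": {"series": [[0.85,0.052,-0.012,0.4,0,0,0],[0.85,0.052,-0.012,0.6,0,0,0],[0.85,0.052,-0.012,0.72,0,0,0],[0.85,0.052,-0.012,0.776,0,0,0],[0.6,0.052,-0.012,0.776,0,0,0]]}}

```text
time: 9.75
ee_pos: [0.5669, 0.0555, 0.0024]
ee_rot: [[-0.219, 0.976, 0.001], [0.976, 0.219, -0.0], [-0.0, 0.001, -1.0]]
wrist_force: [-0.9, -0.6, 1.3]
width: 0.0745
grip_force: 0.0
```

Request:
{"name": "jog_arm", "arguments": {"series": [[0,0,0,0,0,0,0],[0,0,0,0,0,0,0],[0,0,0,0,0,0,0],[0,0,0,0,0,0,0],[0,0,0,0,0,0,0]]}}

```text
time: 10.25
ee_pos: [0.567, 0.0565, 0.0029]
ee_rot: [[-0.221, 0.975, 0.002], [0.975, 0.221, -0.0], [-0.0, 0.002, -1.0]]
wrist_force: [-0.9, -0.9, 6.4]
width: 0.0488
grip_force: 15.0
```

Request:
{"name": "jog_arm", "arguments": {"series": [[0,0,0,0,0,0,0],[0,0,0,-0.2,0,0,0],[0,0,0,-0.5,0,0,0],[0,0,0,-0.8,0,0,0],[0,0,0,-1,0,0,0]]}}

```text
time: 10.75
ee_pos: [0.5669, 0.0566, 0.1553]
ee_rot: [[-0.221, 0.975, 0.003], [0.975, 0.221, 0.0], [-0.001, 0.003, -1.0]]
wrist_force: [1.0, 0.7, -0.7]
width: 0.049
grip_force: 15.0
```

Request:
{"name": "jog_arm", "arguments": {"series": [[0,-1,0,-0.3,0,0,0],[0,-1,0,-0.3,0,0,0],[0,-1,0,-0.3,0,0,0],[0,-1,0,-0.3,0,0,0],[0,-1,0,-0.3,0,0,0]]}}

```text
time: 11.25
ee_pos: [0.5994, -0.0909, 0.1972]
ee_rot: [[-0.219, 0.976, 0.001], [0.976, 0.219, -0.0], [-0.0, 0.0, -1.0]]
wrist_force: [-0.1, 0.7, -0.2]
width: 0.0486
grip_force: 15.0
```

```bash
python3 - <<'E'
from h import *
print(get_state()['ee_pos']); go((.583,-.279,.14),13.2)
E
```

```text
[ 0.59944993 -0.09087534  0.19722348]
t 11.25 go [-1.2   -0.381  0.382] [ 0.     0.    -0.007] q6 -25.7 w 0.0486
```

Request:
{"name": "jog_arm", "arguments": {"series": [[0,-0.6,-0.19,0,0,0,0],[0,-0.6,-0.19,0,0,0,0],[0,-0.6,-0.19,0,0,0,0],[0,-0.6,-0.19,0,0,0,0],[0,-0.6,-0.19,0,0,0,0]]}}

```text
time: 11.75
ee_pos: [0.5914, -0.182, 0.1966]
ee_rot: [[-0.222, 0.975, -0.001], [0.975, 0.222, 0.001], [0.001, -0.001, -1.0]]
wrist_force: [-0.5, -0.3, -0.0]
width: 0.049
grip_force: 15.0
```

Request:
{"name": "jog_arm", "arguments": {"series": [[0,-0.6,-0.19,0,0,0,0],[0,-0.6,-0.19,0,0,0,0],[0,-0.6,-0.19,0.2,0,0,0],[0,-0.6,-0.19,0.38,0,0,0],[0,-0.6,-0.19,0.38,0,0,0]]}}

```text
time: 12.25
ee_pos: [0.5821, -0.2755, 0.1364]
ee_rot: [[-0.222, 0.975, -0.006], [0.975, 0.222, 0.003], [0.005, -0.005, -1.0]]
wrist_force: [-0.3, 0.7, -1.3]
width: 0.0485
grip_force: 15.0
```

```bash
python3 - <<'E'
from h import *
print(get_state()['ee_pos']); go((.5828,-.278,.06),13.2)
E
```

```text
[ 0.58213718 -0.27554698  0.13639023]
t 12.25 go [-0.019  0.003  0.509] [-0.003 -0.003 -0.004] q6 -42.3 w 0.0485
```

Request:
{"name": "jog_arm", "arguments": {"series": [[0,-0.012,0,0.1,0,0,0],[0,-0.012,0,0.2,0,0,0],[0,-0.012,0,0.3,0,0,0],[0,-0.012,0,0.4,0,0,0],[0,-0.012,0,0.5,0,0,0]]}}

```text
time: 12.75
ee_pos: [0.5838, -0.2794, 0.0637]
ee_rot: [[-0.221, 0.975, -0.0], [0.975, 0.221, 0.0], [0.0, -0.0, -1.0]]
wrist_force: [-0.5, 1.1, 1.4]
width: 0.0487
grip_force: 15.0
```

Request:
{"name": "jog_arm", "arguments": {"series": [[0.75,0,0,0,0,0,0],[0.75,0,0,0,0,0,0],[0.75,0,0,0,0,0,0],[0.75,0,0,0,0,0,0],[0.75,0,0,0,0,0,0]]}}

```text
time: 13.25
ee_pos: [0.5842, -0.2798, 0.0655]
ee_rot: [[-0.221, 0.975, 0.001], [0.975, 0.221, -0.001], [-0.001, 0.001, -1.0]]
wrist_force: [-0.1, 0.4, 0.0]
width: 0.0695
grip_force: 0.0
```

Request:
{"name": "jog_arm", "arguments": {"series": [[0.8,0,0,-0.3,0,0,0],[0.8,0,0,-0.6,0,0,0],[0.8,0,0,-0.8,0,0,0],[0.7,0.3,0,-0.9,0,0,0],[0.7,0.8,0,-0.9,0,0,0]]}}

```text
time: 13.75
ee_pos: [0.5636, -0.1873, 0.2026]
ee_rot: [[-0.219, 0.976, 0.005], [0.976, 0.219, -0.002], [-0.003, 0.004, -1.0]]
wrist_force: [0.3, 0.8, -0.1]
width: 0.0662
grip_force: 0.0
```

```bash
python3 - <<'E'
from h import *
print(get_state()['ee_pos']);
S=grab('scene');T=grab('top'); cv2.imwrite('pics/s3.png',cv2.resize(S['image'][130:330,110:370],None,fx=3,fy=3))
print(*rings(S,'green',.014),*rings(S,'white',.014,50),*rings(T,'white',.016,50),sep='\n'); go((.573,-.062,.12),13.2)
E
```

```text
[ 0.56361625 -0.18727001  0.2026485 ]
([376, 225, 43, 46, 1074], [0.9177, 0.0805, 0.014])
([213, 250, 20, 23, 320], [0.5691, -0.2668, 0.014])
([413, 76, 14, 8, 88], [0.6256, 0.8912, 0.014])
([370, 144, 142, 240, 9877], [1.0324, 0.1105, 0.014])
([430, 184, 28, 16, 186], [0.9391, 0.3651, 0.014])
([414, 192, 98, 192, 7653], [1.1048, 0.0791, 0.014])
([310, 203, 17, 13, 120], [0.6719, 0.0507, 0.014])
([264, 210, 13, 10, 60], [0.5727, -0.0594, 0.014])
([196, 238, 27, 35, 55], [0.5279, -0.2769, 0.014])
([200, 243, 53, 53, 965], [0.5927, -0.2787, 0.014])
([331, 293, 47, 47, 1243], [0.9238, -0.1708, 0.014])
([355, 360, 46, 24, 583], [1.0302, -0.2498, 0.014])
([0, 49, 512, 140, 17167], [0.8209, -0.082, 0.016])
([123, 131, 55, 64, 1969], [0.6689, 0.2828, 0.016])
([7, 148, 16, 16, 196], [0.6977, 0.7581, 0.016])
([214, 156, 9, 13, 92], [0.6687, 0.0477, 0.016])
([417, 161, 42, 45, 819], [0.5903, -0.6963, 0.016])
([316, 167, 23, 36, 344], [0.5879, -0.324, 0.016])
([310, 176, 40, 47, 156], [0.5383, -0.3313, 0.016])
([245, 185, 12, 11, 77], [0.5709, -0.0638, 0.016])
t 13.85 go [0.769 0.251 0.541] [ 0.    -0.    -0.003] q6 -35.5 w 0.0652
```

View pics/s3.png

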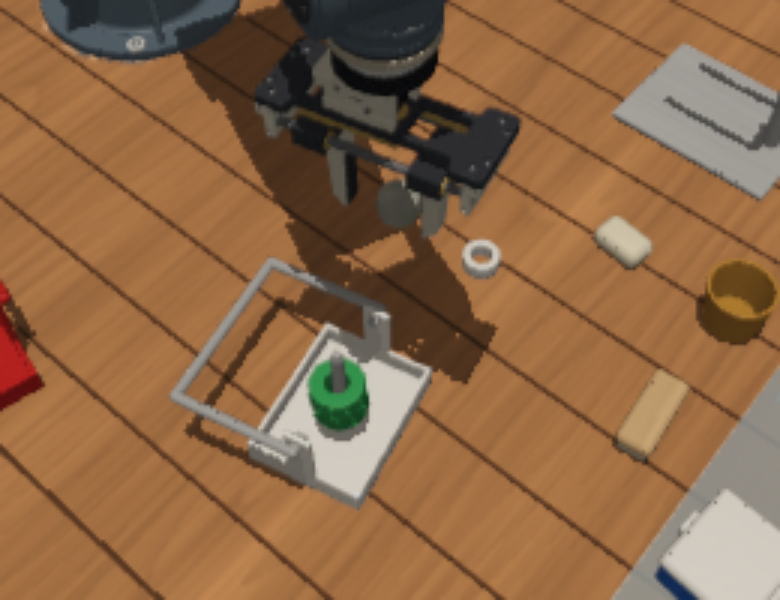

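Both rolls are on the spindle. Next is the keeper (480,258 in the crop).

Request:
{"name": "jog_arm", "arguments": {"series": [[0.7,0.4,0.25,0.1,0,0,0],[0.7,0.769,0.25,0.3,0,0,0],[0.7,0.769,0.25,0.54,0,0,0],[0.7,0.769,0.25,0.54,0,0,0],[0.7,0.769,0.25,0.54,0,0,0]]}}

```text
time: 14.35
ee_pos: [0.5739, -0.0662, 0.1184]
ee_rot: [[-0.222, 0.975, -0.002], [0.975, 0.222, 0.0], [0.001, -0.002, -1.0]]
wrist_force: [-0.9, -0.5, -0.5]
width: 0.065
grip_force: 0.0
```

```bash
python3 - <<'E'
from h import *
W=grab('wrist'); print(get_state()['ee_pos']); print(*[r for r in rings(W,'white',.013) if r[0][0]>200 and r[0][0]<330],sep='\n'); go((.572,-.0615,.003),13.2)
cv2.imwrite('pics/w4.png',W['image'][100:300,150:390].repeat(2,0).repeat(2,1))
E
```

```text
[ 0.57475118 -0.0671392   0.11973215]
([232, 313, 41, 17, 639], [0.6021, -0.2252, 0.013])
t 14.4 go [ 0.041 -0.01   0.778] [ 0.     0.    -0.005] q6 -24.0 w 0.0654
```

View pics/w4.png

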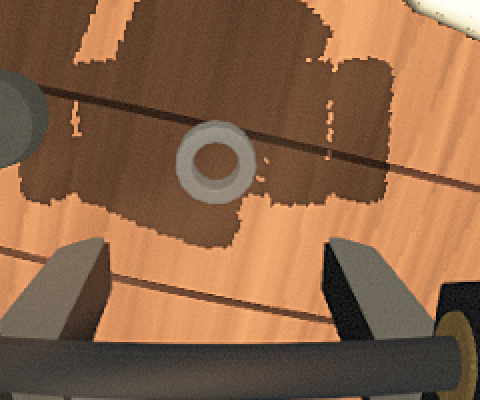

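The keeper is centred at (216,162) in the crop, in shadow and aligned between the fingers.

Request:
{"name": "jog_arm", "arguments": {"series": [[0.7,0.038,-0.008,0.4,0,0,0],[0.7,0.038,-0.008,0.6,0,0,0],[0.7,0.038,-0.008,0.72,0,0,0],[0.7,0.038,-0.008,0.778,0,0,0],[0.5,0.038,-0.008,0.778,0,0,0]]}}

```text
time: 14.9
ee_pos: [0.5724, -0.0621, 0.0028]
ee_rot: [[-0.219, 0.976, 0.001], [0.976, 0.219, -0.0], [-0.0, 0.001, -1.0]]
wrist_force: [0.5, 0.4, 0.6]
width: 0.0605
grip_force: 0.0
```

Request:
{"name": "jog_arm", "arguments": {"series": [[0,0,0,0,0,0,0],[0,0,0,0,0,0,0],[0,0,0,0,0,0,0],[0,0,0,0,0,0,0],[0,0,0,0,0,0,0]]}}

```text
time: 15.4
ee_pos: [0.5723, -0.0611, 0.0033]
ee_rot: [[-0.221, 0.975, 0.002], [0.975, 0.221, -0.0], [-0.001, 0.001, -1.0]]
wrist_force: [-1.3, -0.6, 6.8]
width: 0.0367
grip_force: 14.9
```

Request:
{"name": "jog_arm", "arguments": {"series": [[0,0,0,0,0,0,0],[0,0,0,-0.2,0,0,0],[0,0,0,-0.5,0,0,0],[0,0,0,-0.8,0,0,0],[0,0,0,-1,0,0,0]]}}

```text
time: 15.9
ee_pos: [0.5723, -0.061, 0.1557]
ee_rot: [[-0.221, 0.975, 0.003], [0.975, 0.221, -0.001], [-0.001, 0.003, -1.0]]
wrist_force: [-0.3, 0.1, -0.8]
width: 0.0365
grip_force: 14.9
```

```bash
python3 - <<'E'
from h import *
print(get_state()['ee_pos']); go((.583,-.2785,.16),13.2)
E
```

```text
[ 0.57234593 -0.06097038  0.15573652]
t 15.9 go [-1.43  -0.251 -0.027] [ 0.002  0.001 -0.005] q6 -23.5 w 0.0365
```

Request:
{"name": "jog_arm", "arguments": {"series": [[0,-0.7,-0.125,-0.1,0,0,0],[0,-0.7,-0.125,-0.1,0,0,0],[0,-0.7,-0.125,-0.1,0,0,0],[0,-0.7,-0.125,-0.1,0,0,0],[0,-0.7,-0.125,-0.1,0,0,0]]}}

```text
time: 16.4
ee_pos: [0.5763, -0.1666, 0.167]
ee_rot: [[-0.221, 0.975, -0.001], [0.975, 0.221, 0.001], [0.001, -0.0, -1.0]]
wrist_force: [0.1, 0.7, -0.9]
width: 0.036
grip_force: 14.9
```

Request:
{"name": "jog_arm", "arguments": {"series": [[0,-0.72,-0.125,0,0,0,0],[0,-0.72,-0.125,0,0,0,0],[0,-0.72,-0.125,0.1,0,0,0],[0,-0.72,-0.125,0.18,0,0,0],[0,-0.72,-0.125,0.18,0,0,0]]}}

```text
time: 16.9
ee_pos: [0.5811, -0.2745, 0.1378]
ee_rot: [[-0.222, 0.975, -0.004], [0.975, 0.222, 0.003], [0.003, -0.003, -1.0]]
wrist_force: [-0.3, 0.2, 0.0]
width: 0.0367
grip_force: 14.9
```

```bash
python3 - <<'E'
from h import *
W=grab('wrist'); s=get_state()['ee_pos'];print(s); go((.5835,-.279,.08),13.2)
cv2.imwrite('pics/w5.png',W['image'][100:300,150:390].repeat(2,0).repeat(2,1))
E
```

```text
[ 0.58171743 -0.27461658  0.13903225]
t 16.95 go [-0.032  0.006  0.393] [-0.001 -0.001 -0.004] q6 -42.3 w 0.0364
```

View pics/w5.png

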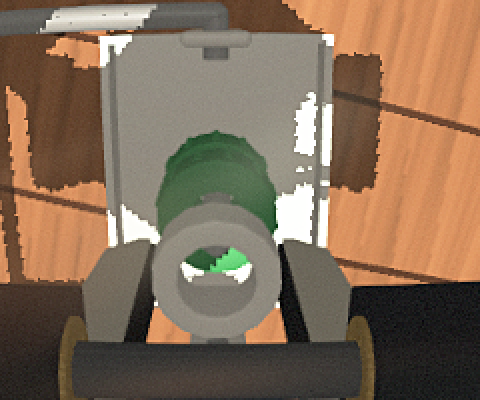

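The keeper is held squarely, its bore at column 215 in line with the spindle and rolls. I lower it.

Request:
{"name": "jog_arm", "arguments": {"series": [[0,-0.025,0.004,0,0,0,0],[0,-0.025,0.004,0.1,0,0,0],[0,-0.025,0.004,0.2,0,0,0],[0,-0.025,0.004,0.3,0,0,0],[0,-0.025,0.004,0.37,0,0,0]]}}

```text
time: 17.45
ee_pos: [0.5828, -0.28, 0.0826]
ee_rot: [[-0.221, 0.975, -0.002], [0.975, 0.221, 0.001], [0.001, -0.002, -1.0]]
wrist_force: [0.5, 0.1, -0.7]
width: 0.0366
grip_force: 14.9
```

Request:
{"name": "jog_arm", "arguments": {"series": [[0.7,0,0,0,0,0,0],[0.7,0,0,0,0,0,0],[0.7,0,0,0,0,0,0],[0.7,0,0,0,0,0,0],[0.7,0,0,0,0,0,0]]}}

```text
time: 17.95
ee_pos: [0.5837, -0.2806, 0.0853]
ee_rot: [[-0.221, 0.975, 0.001], [0.975, 0.221, -0.0], [-0.001, 0.001, -1.0]]
wrist_force: [-0.2, 0.6, 0.3]
width: 0.0645
grip_force: 0.0
```

Request:
{"name": "jog_arm", "arguments": {"series": [[0.7,0,0,-0.3,0,0,0],[0.7,0,0,-0.6,0,0,0],[0.6,0,-0.3,-0.7,0,0,0],[0.6,0,-0.6,-0.7,0,0,0],[0.6,-0.8,-0.8,-0.7,0,0,0]]}}

```text
time: 18.45
ee_pos: [0.4887, -0.3456, 0.1884]
ee_rot: [[-0.223, 0.975, -0.007], [0.975, 0.223, 0.006], [0.007, -0.005, -1.0]]
wrist_force: [2.5, -0.1, 1.0]
width: 0.0562
grip_force: 0.0
```

```bash
python3 - <<'E'
from h import *
s=get_state()['ee_pos'];print(s)
W=grab('wrist'); cv2.imwrite('pics/w6.png',cv2.resize(W['image'],(768,576)))
E
```

```text
[ 0.48870227 -0.34555223  0.18835135]
```

View pics/w6.png

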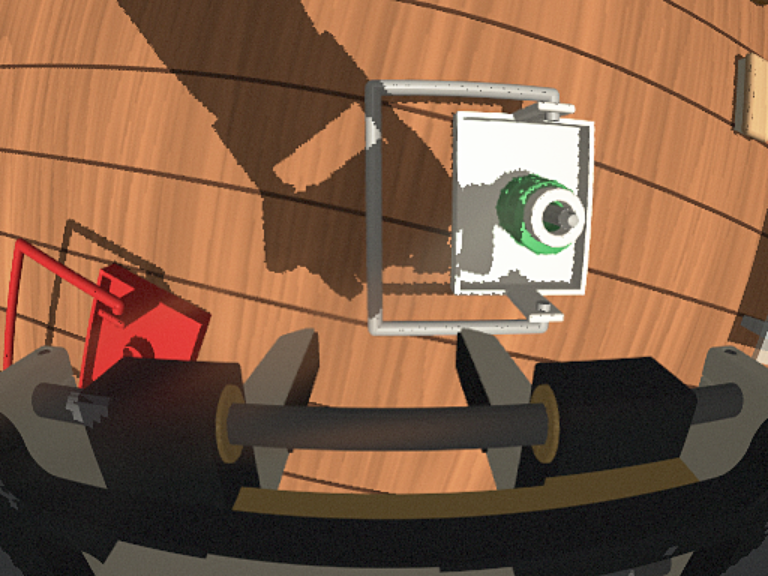

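The keeper is on the spindle above both rolls (558,218). The bail bar runs from about (375,88) to (378,326), with rim corners at (455,112), (592,122), (583,293), (454,293).

```bash
python3 - <<'E'
from h import *
W=grab('wrist')
b=unproj(W,np.array((375,88))/1.5,.075);c=unproj(W,np.array((378,326))/1.5,.075);print('bar ends',b,c,np.linalg.norm(b-c),(b+c)/2)
q=.055
m=[[0,0,.116],[-q,.07,.025],[q,.07,.025],[q,-.07,.025],[-q,-.07,.025],[-.115,.073,.075],[-.115,-.073,.075]]
px=np.array([(574,219),(455,112),(592,122),(583,293),(454,293),(375,88),(378,326)])/1.5
p,e=fit([(W,m,px)],[.583,-.28,.22]);print(p,np.degrees(p[2]));print(e.round(1).tolist())
B=pose(np.array([[-.115,0,.075]]),p)[0];print(B)
print('tip',unproj(W,px[0],.116))
go((B[0],B[1],.12),np.degrees(p[2]))
E
```

```text
bar ends [ 0.45697126 -0.23947214  0.075     ] [ 0.49227601 -0.39067334  0.075     ] 0.1552682527292608 [ 0.47462363 -0.31507274  0.075     ]
[ 0.5856996  -0.28961387  0.22780219] 13.052104134996224
[[-0.2, 1.0], [1.6, -0.8], [0.8, -0.9], [0.4, -0.4], [0.4, 0.5], [-1.0, 5.1], [-1.2, -4.0]]
[ 0.47367061 -0.31558513  0.075     ]
tip [ 0.58559959 -0.2887044   0.116     ]
t 18.55 go [ 0.279 -0.07   0.468] [ 0.     0.001 -0.006] q6 -52.6 w 0.0554
```

Request:
{"name": "jog_arm", "arguments": {"series": [[0.6,0.1,-0.07,0.1,0,0,0],[0.6,0.1,-0.07,0.2,0,0,0],[0.6,0.1,-0.07,0.25,0,0,0],[0.6,0.1,-0.07,0.25,0,0,0],[0.6,0.1,-0.07,0.25,0,0,0]]}}

```text
time: 19.05
ee_pos: [0.4816, -0.3382, 0.1528]
ee_rot: [[-0.221, 0.975, 0.001], [0.975, 0.221, -0.0], [-0.001, 0.0, -1.0]]
wrist_force: [-0.0, 0.3, 0.1]
width: 0.0562
grip_force: 0.0
```

```bash
python3 - <<'E'
from h import *
W=grab('wrist'); print(get_state()['ee_pos']); cv2.imwrite('pics/w7.png',cv2.resize(W['image'],(768,576)))
E
```

```text
[ 0.48160044 -0.33823837  0.15297481]
```

View pics/w7.png

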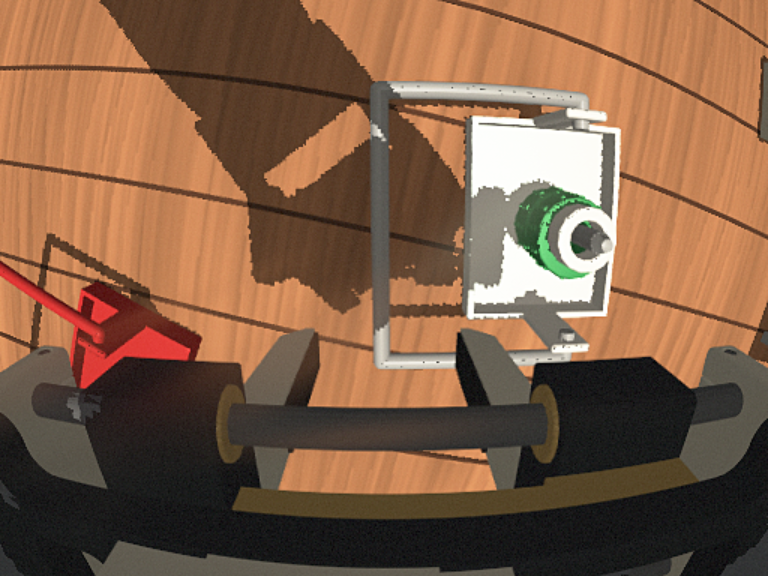

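The bail bar runs from (379,90) to (382,359), the tip is at (607,243), and the rim corners are at (467,116), (619,128), (606,316), (467,318).

```bash
python3 - <<'E'
from h import *
W=grab('wrist')
b=unproj(W,np.array((379,90))/1.5,.075);c=unproj(W,np.array((382,359))/1.5,.075);print('bar ends',b,c,np.linalg.norm(b-c),(b+c)/2)
q=.055
m=[[0,0,.116],[-q,.07,.025],[q,.07,.025],[q,-.07,.025],[-q,-.07,.025],[-.115,.078,.075],[-.115,-.078,.075]]
px=np.array([(608,243),(467,116),(619,128),(606,316),(467,318),(379,90),(382,359)])/1.5
p,e=fit([(W,m,px)],[.583,-.28,.22]);print(p,np.degrees(p[2]));print(e.round(1).tolist())
B=pose(np.array([[-.115,0,.075]]),p)[0];print(B)
print('tip',unproj(W,px[0],.116))
go((B[0],B[1],.056),np.degrees(p[2]))
E
```

```text
bar ends [ 0.45202938 -0.22902167  0.075     ] [ 0.48745546 -0.37990976  0.075     ] 0.15499103579671003 [ 0.46974242 -0.30446572  0.075     ]
[ 0.58137485 -0.27830718  0.23197644] 13.29127068777494
[[-0.4, 1.0], [2.8, -0.5], [-0.1, -0.6], [-0.2, -1.0], [-0.0, 0.3], [-0.6, -0.3], [-0.3, 0.7]]
[ 0.46945525 -0.30474585  0.075     ]
tip [ 0.58145327 -0.27747032  0.116     ]
t 19.15 go [ 0.236 -0.03   0.646] [ 0.     0.001 -0.006] q6 -52.4 w 0.0558
```

The caddy has not moved. I descend onto the bar and pinch it gently.

Request:
{"name": "jog_arm", "arguments": {"series": [[0.5,0.236,-0.03,0,0,0,0],[0.5,0.236,-0.03,0.2,0,0,0],[0.5,0.236,-0.03,0.4,0,0,0],[0.5,0.236,-0.03,0.58,0,0,0],[0.5,0.236,-0.03,0.645,0,0,0]], "grip_force": 6}}

```text
time: 19.65
ee_pos: [0.4683, -0.3039, 0.0538]
ee_rot: [[-0.221, 0.975, -0.002], [0.975, 0.221, 0.001], [0.002, -0.002, -1.0]]
wrist_force: [-0.7, -0.1, 0.4]
width: 0.0464
grip_force: 0.0
```

Request:
{"name": "jog_arm", "arguments": {"series": [[0,0,0,0,0,0,0],[0,0,0,0,0,0,0],[0,0,0,0,0,0,0],[0,0,0,0,0,0,0],[0,0,0,0,0,0,0]]}}

```text
time: 20.15
ee_pos: [0.4692, -0.3047, 0.0562]
ee_rot: [[-0.221, 0.975, 0.001], [0.975, 0.221, -0.001], [-0.001, 0.001, -1.0]]
wrist_force: [6.9, 1.6, -1.3]
width: 0.0113
grip_force: 3.2
```

Request:
{"name": "jog_arm", "arguments": {"series": [[0,0,0,0,0,0,0],[0,0,0,0,0,0,0],[0,0,0,0,0,0,0]]}}

```text
time: 20.45
ee_pos: [0.4693, -0.3046, 0.0557]
ee_rot: [[-0.221, 0.975, 0.001], [0.975, 0.221, -0.001], [-0.001, 0.001, -1.0]]
wrist_force: [3.5, 0.9, -0.2]
width: 0.0097
grip_force: 6.0
```

```bash
python3 - <<'E'
from h import *
s=get_state(); print(s['ee_pos'],s['width'],s['grip_force'],s['wrist_force'])
E
```

```text
[ 0.46926678 -0.30463807  0.05573819] 0.009743344754249072 5.998944863677025 [ 3.5094054   0.8668371  -0.24440028]
```

Request:
{"name": "jog_arm", "arguments": {"series": [[0,0,0.004,-0.08,0,0,0],[0,0,0.017,-0.159,0,0,0],[0,0,0.038,-0.237,0,0,0],[0,0,0.066,-0.312,0,0,0],[0,0,0.103,-0.383,0,0,0]]}}

```text
time: 20.95
ee_pos: [0.4837, -0.3011, 0.1142]
ee_rot: [[-0.221, 0.975, -0.001], [0.975, 0.221, -0.0], [0.0, -0.001, -1.0]]
wrist_force: [-4.1, 0.0, 1.7]
width: 0.0097
grip_force: 6.0
```

Request:
{"name": "jog_arm", "arguments": {"series": [[0,0,0.044,-0.067,0,0,0],[0,0,0.094,-0.13,0,0,0],[0,0,0.151,-0.186,0,0,0],[0,0,0.213,-0.237,0,0,0],[0,0,0.281,-0.281,0,0,0]]}}

```text
time: 21.45
ee_pos: [0.5251, -0.292, 0.157]
ee_rot: [[-0.221, 0.975, -0.001], [0.975, 0.221, -0.001], [-0.001, -0.001, -1.0]]
wrist_force: [-8.0, -1.4, 8.9]
width: 0.0098
grip_force: 6.0
```

Request:
{"name": "jog_arm", "arguments": {"series": [[0,0,0.072,-0.036,0,0,0],[0,0,0.146,-0.065,0,0,0],[0,0,0.224,-0.086,0,0,0],[0,0,0.303,-0.099,0,0,0],[0,0,0.383,-0.103,0,0,0]]}}

```text
time: 21.95
ee_pos: [0.5821, -0.2789, 0.1712]
ee_rot: [[-0.221, 0.975, 0.001], [0.975, 0.221, -0.0], [-0.001, 0.001, -1.0]]
wrist_force: [-2.0, -0.1, 1.1]
width: 0.0094
grip_force: 6.0
```

Request:
{"name": "jog_arm", "arguments": {"series": [[0,0,0,0,0,0,0],[0,0,0,0,0,0,0],[0,0,0,0,0,0,0]], "grip_force": 40}}

```text
time: 22.25
ee_pos: [0.5807, -0.2791, 0.1702]
ee_rot: [[-0.221, 0.975, -0.001], [0.975, 0.221, 0.0], [0.0, -0.001, -1.0]]
wrist_force: [-0.6, -1.2, 0.8]
width: 0.0089
grip_force: 40.0
```

```bash
python3 - <<'E'
from h import *
s=get_state(); print(s['ee_pos'],s['width'],s['grip_force'],s['wrist_force'],s['moment'])
S=grab('scene'); cv2.imwrite('pics/s4.png',cv2.resize(S['image'][130:330,110:370],None,fx=3,fy=3))
E
```

```text
[ 0.58066669 -0.27911764  0.17023199] 0.008933969606662326 40.0000923871994 [-0.57762951 -1.15030061  0.80696193] [-0.10569448  0.07389138 -0.01739435]
```

View pics/s4.png

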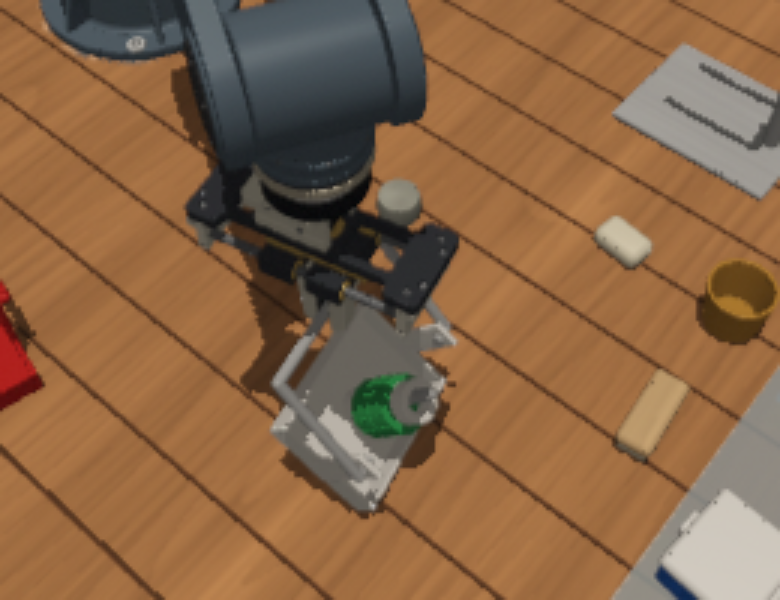

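The caddy did not stay put. The bail pushed on its hinge and tipped the caddy about 40° onto its +x edge; the rolls and keeper are still on the spindle (about 385,400). The bar is pinched and its hinge is above the load's centre of mass. A slow straight lift should put the bail in tension and let the caddy swing level beneath the bar.

Request:
{"name": "jog_arm", "arguments": {"series": [[0,0,0,-0.03,0,0,0],[0,0,0,-0.06,0,0,0],[0,0,0,-0.09,0,0,0],[0,0,0,-0.12,0,0,0],[0,0,0,-0.15,0,0,0]], "grip_force": 15}}

```text
time: 22.8
ee_pos: [0.5807, -0.2788, 0.1928]
ee_rot: [[-0.221, 0.975, -0.001], [0.975, 0.221, 0.001], [0.001, -0.001, -1.0]]
wrist_force: [-0.4, -0.4, -5.9]
width: 0.0095
grip_force: 15.0
```

Request:
{"name": "jog_arm", "arguments": {"series": [[0,0,0,-0.03,0,0,0],[0,0,0,-0.06,0,0,0],[0,0,0,-0.09,0,0,0],[0,0,0,-0.09,0,0,0],[0,0,0,-0.09,0,0,0]]}}

```text
time: 23.3
ee_pos: [0.5811, -0.2791, 0.2066]
ee_rot: [[-0.221, 0.975, 0.0], [0.975, 0.221, -0.0], [-0.0, 0.0, -1.0]]
wrist_force: [-0.2, 0.4, -6.4]
width: 0.0095
grip_force: 15.0
```

```bash
python3 - <<'E'
from h import *
s=get_state(); print(s['ee_pos'],s['width'],s['grip_force'],s['wrist_force'],s['moment'])
S=grab('scene'); W=grab('wrist'); cv2.imwrite('pics/s5.png',np.hstack([cv2.resize(S['image'][170:300,150:290],(420,390)),cv2.resize(W['image'][60:360,110:402],(380,390))]))
E
```

```text
[ 0.58107381 -0.27907868  0.2065732 ] 0.009481687578513887 14.99781534075737 [-0.20028628  0.42196747 -6.36201704] [-0.08630248 -0.11669301  0.0180986 ]
```

View pics/s5.png

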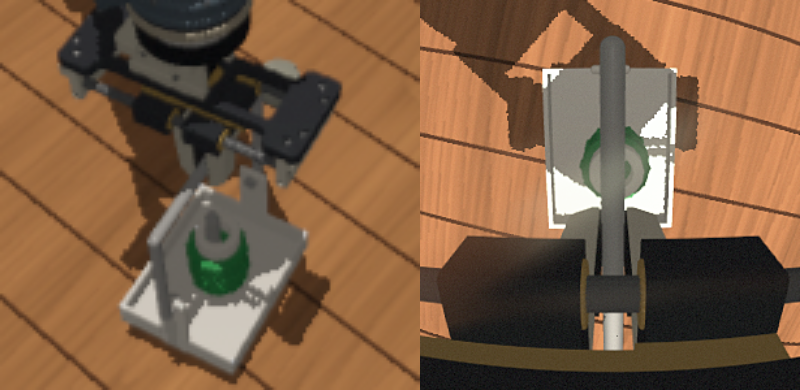

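The caddy now hangs level from the bar: the tray is flat, with the rolls and keeper on an upright spindle. Next I carry it to the stand's −x side, above tip height.

Request:
{"name": "jog_arm", "arguments": {"series": [[0,0.03,0.01,-0.08,0,0,0],[0,0.1,0.03,-0.16,0,0,0],[0,0.2,0.05,-0.25,0,0,0],[0,0.32,0.07,-0.34,0,0,0],[0,0.45,0.09,-0.42,0,0,0]], "grip_force": 25}}

```text
time: 23.9
ee_pos: [0.5793, -0.2083, 0.2713]
ee_rot: [[-0.221, 0.975, 0.001], [0.975, 0.221, -0.0], [-0.0, 0.001, -1.0]]
wrist_force: [-0.4, 0.2, -6.1]
width: 0.0089
grip_force: 25.0
```

Request:
{"name": "jog_arm", "arguments": {"series": [[0,0.14,0.02,0,0,0,0],[0,0.28,0.05,0,0,0,0],[0,0.42,0.07,0,0,0,0],[0,0.56,0.09,0,0,0,0],[0,0.7,0.11,0,0,0,0]]}}

```text
time: 24.4
ee_pos: [0.5718, -0.1019, 0.2705]
ee_rot: [[-0.221, 0.975, 0.001], [0.975, 0.221, 0.0], [-0.0, 0.001, -1.0]]
wrist_force: [0.3, -0.3, -6.7]
width: 0.0093
grip_force: 25.0
```

Request:
{"name": "jog_arm", "arguments": {"series": [[0,0.14,0.02,0,0,0,0],[0,0.28,0.05,0,0,0,0],[0,0.42,0.07,0,0,0,0],[0,0.56,0.09,0,0,0,0],[0,0.7,0.11,0,0,0,0]]}}

```text
time: 24.9
ee_pos: [0.5645, 0.004, 0.2705]
ee_rot: [[-0.221, 0.975, 0.001], [0.975, 0.221, 0.0], [-0.0, 0.001, -1.0]]
wrist_force: [-0.4, 1.1, -5.1]
width: 0.0088
grip_force: 25.0
```

Request:
{"name": "jog_arm", "arguments": {"series": [[0,0.14,0.02,0,0,0,0],[0,0.28,0.05,0,0,0,0.03],[0,0.42,0.07,0,0,0,0.06],[0,0.56,0.09,0,0,0,0.09],[0,0.7,0.11,0,0,0,0.12]]}}

```text
time: 25.4
ee_pos: [0.5572, 0.11, 0.2705]
ee_rot: [[-0.041, 0.999, 0.001], [0.999, 0.041, 0.0], [0.0, 0.001, -1.0]]
wrist_force: [0.5, 0.3, -5.2]
width: 0.0093
grip_force: 25.0
```

```bash
python3 - <<'E'
from h import *
s=get_state(); print(s['ee_pos'],s['wrist_force']); go((.549,.2616,.268),1.7)
E
```

```text
[0.55716471 0.10995235 0.27048778] [ 0.46721914  0.27492864 -5.19389832]
t 25.4 go [ 1.012 -0.013  0.017] [ 0.    -0.     0.008] q6 4.1 w 0.0093
```

Request:
{"name": "jog_arm", "arguments": {"series": [[0,0,0,0,0,0,0],[0,0,0,0,0,0,0],[0,0,0,0,0,0,0]]}}

```text
time: 25.7
ee_pos: [0.5579, 0.1075, 0.2699]
ee_rot: [[-0.043, 0.999, 0.0], [0.999, 0.043, -0.001], [-0.001, 0.0, -1.0]]
wrist_force: [0.9, -0.6, -6.5]
width: 0.0093
grip_force: 25.0
```

```bash
python3 - <<'E'
from h import *
W=grab('wrist');T=grab('top')
cv2.imwrite('pics/w8.png',np.hstack([cv2.resize(W['image'][0:250,190:512],(400,310)),cv2.resize(T['image'][115:215,115:245],(400,308))[:310]] if 0 else [cv2.resize(W['image'][0:240,192:512],(400,300)),cv2.resize(T['image'][115:205,115:235],(400,300))]))
E
```

```text
(no output)
```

View pics/w8.png

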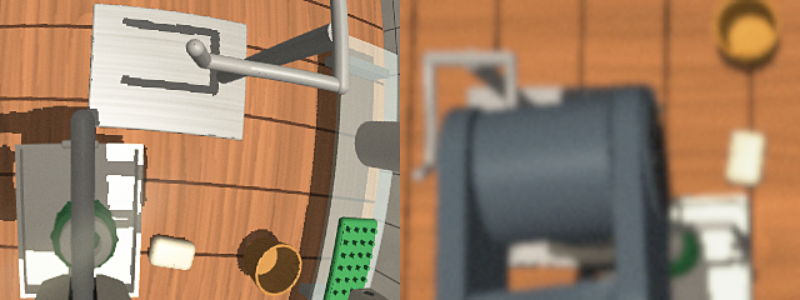

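In the wrist view, the near prong's tip is at (195,46) and its root on the cross-bar at (343,88). The base plate corners are (95,3), (246,25), (241,138) and (90,125). The tip of the other prong is out of view.

```bash
python3 - <<'E'
from h import *
W=grab('wrist')
px=lambda p:np.array(p)/1.25+[192,0]
print('tip',unproj(W,px((195,46)),.248)); print('corner',unproj(W,px((343,87)),.233)); print('prong low',unproj(W,px((208,62)),.23))
for c in((95,3),(246,25),(241,138),(90,125)): print('base',unproj(W,px(c),.008))
print('first fit predicts tip,corner:',pose(np.array([[-.028,-.036,.248],[.078,-.036,.233]]),[.6394,.2616,.0301]))
E
```

```text
tip [0.61061769 0.23123565 0.248     ]
corner [0.72028911 0.22960214 0.233     ]
prong low [0.62399953 0.22776037 0.23      ]
base [0.56250905 0.34167599 0.008     ]
base [0.74847707 0.33850052 0.008     ]
base [0.74625371 0.19363239 0.008     ]
base [0.56276934 0.19366817 0.008     ]
first fit predicts tip,corner: [[0.61249612 0.22477363 0.248     ]
 [0.7184481  0.22796375 0.233     ]]
```

Request:
{"name": "jog_arm", "arguments": {"series": [[0,0.1,-0.01,0,0,0,0.028],[0,0.2,-0.02,0,0,0,0.028],[0,0.32,-0.03,0,0,0,0.028],[0,0.44,-0.03,0,0,0,0.028],[0,0.55,-0.03,0,0,0,0.028]]}}

```text
time: 26.35
ee_pos: [0.5499, 0.1913, 0.2696]
ee_rot: [[-0.002, 1.0, -0.0], [1.0, 0.002, 0.0], [0.0, -0.0, -1.0]]
wrist_force: [0.1, 0.5, -5.5]
width: 0.0091
grip_force: 25.0
```

Request:
{"name": "jog_arm", "arguments": {"series": [[0,0.12,0,0,0,0,0],[0,0.24,0,0,0,0,0],[0,0.36,0,0,0,0,0],[0,0.45,0,0,0,0,0],[0,0.49,0,0,0,0,0]]}}

```text
time: 26.85
ee_pos: [0.55, 0.2652, 0.2694]
ee_rot: [[-0.002, 1.0, -0.0], [1.0, 0.002, 0.0], [0.0, -0.0, -1.0]]
wrist_force: [-0.5, 0.2, -6.2]
width: 0.0095
grip_force: 25.0
```

Request:
{"name": "jog_arm", "arguments": {"series": [[0,0,0,0,0,0,0],[0,0,0,0,0,0,0],[0,0,0,0,0,0,0]]}}

```text
time: 27.15
ee_pos: [0.5502, 0.2629, 0.2696]
ee_rot: [[0.0, 1.0, -0.0], [1.0, -0.0, -0.0], [-0.0, -0.0, -1.0]]
wrist_force: [-0.1, 0.0, -6.2]
width: 0.0094
grip_force: 25.0
```

```bash
python3 - <<'E'
from h import *
s=get_state(); print(s['ee_pos'],s['wrist_force']); go((.640,.2665,.270),0)
S=grab('scene'); cv2.imwrite('pics/s6.png',cv2.resize(S['image'][70:230,250:430],(720,640))[:590])
E
```

```text
[0.55015033 0.26291325 0.26959694] [-0.11410874  0.04363249 -6.15993254]
t 27.15 go [ 0.024  0.599 -0.003] [-0.  0. -0.] q6 21.2 w 0.0094
```

View pics/s6.png

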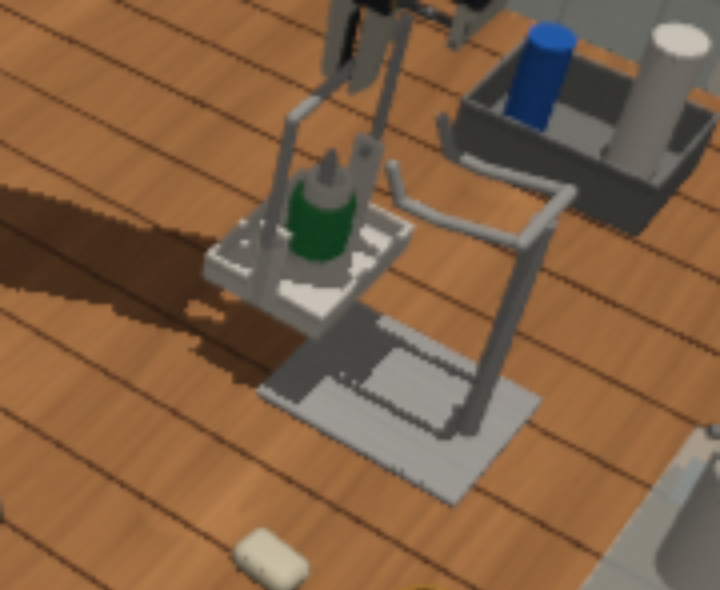

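The caddy hangs level at the stand's −x side. The bar is above both prong tips, and the prongs line up with the bail's opening. I have now viewed 15 pictures, one over the limit, so from here I use numbers only. Next I move in and lower.

Request:
{"name": "jog_arm", "arguments": {"series": [[0,0.02,0.06,0,0,0,0],[0,0.02,0.18,0,0,0,0],[0,0.02,0.32,0,0,0,0],[0,0.02,0.46,0,0,0,0],[0,0.02,0.56,0,0,0,0]]}}

```text
time: 27.7
ee_pos: [0.6358, 0.2663, 0.2693]
ee_rot: [[0.0, 1.0, 0.0], [1.0, -0.0, -0.0], [-0.0, 0.0, -1.0]]
wrist_force: [0.5, 0.3, -5.3]
width: 0.0088
grip_force: 25.0
```

Request:
{"name": "jog_arm", "arguments": {"series": [[0,0,0.04,0,0,0,0],[0,0,0.04,0,0,0,0],[0,0,0.04,0.08,0,0,0],[0,0,0.04,0.16,0,0,0],[0,0,0.04,0.22,0,0,0]]}}

```text
time: 28.2
ee_pos: [0.6391, 0.2666, 0.2348]
ee_rot: [[-0.001, 1.0, -0.002], [1.0, 0.001, -0.001], [-0.001, -0.002, -1.0]]
wrist_force: [-0.7, -0.6, -5.2]
width: 0.0091
grip_force: 25.0
```

Request:
{"name": "jog_arm", "arguments": {"series": [[0,0,0,0.04,0,0,0],[0,0,0,0.08,0,0,0],[0,0,0,0.11,0,0,0],[0,0,0,0.13,0,0,0],[0,0,0,0.13,0,0,0]]}}

```text
time: 28.7
ee_pos: [0.64, 0.2666, 0.2169]
ee_rot: [[-0.0, 1.0, -0.0], [1.0, 0.0, -0.0], [-0.0, -0.0, -1.0]]
wrist_force: [0.2, -0.6, -5.3]
width: 0.0089
grip_force: 25.0
```

```bash
python3 - <<'E'
from h import *
s=get_state(); print(s['ee_pos'],s['wrist_force'],s['moment']); go((.640,.2665,.211),0)
E
```

```text
[0.64002904 0.26664011 0.21687093] [ 0.1887348  -0.60198316 -5.27122658] [-0.15947902 -0.13550204  0.02312469]
t 28.7 go [-0.001 -0.     0.039] [-0.  0.  0.] q6 18.7 w 0.0089
```

Request:
{"name": "jog_arm", "arguments": {"series": [[0,0,0,0.012,0,0,0],[0,0,0,0.025,0,0,0],[0,0,0,0.025,0,0,0]]}}

```text
time: 29.0
ee_pos: [0.6405, 0.2668, 0.2157]
ee_rot: [[-0.001, 1.0, 0.002], [1.0, 0.001, 0.001], [0.001, 0.002, -1.0]]
wrist_force: [-4.1, -1.5, 7.7]
width: 0.0093
grip_force: 25.0
```

Request:
{"name": "jog_arm", "arguments": {"series": [[0,0,0,0.01,0,0,0],[0,0,0,0.02,0,0,0],[0,0,0,0.02,0,0,0],[0,0,0,0.02,0,0,0]]}}

```text
time: 29.4
ee_pos: [0.6406, 0.2669, 0.2153]
ee_rot: [[-0.001, 1.0, 0.004], [1.0, 0.001, 0.001], [0.001, 0.004, -1.0]]
wrist_force: [-11.0, -4.4, 22.6]
width: 0.0093
grip_force: 25.0
```

Request:
{"name": "jog_arm", "arguments": {"series": [[0,0,0,-0.02,0,0,0],[0,0,0,-0.035,0,0,0],[0,0,0,-0.035,0,0,0],[0,0,0,-0.035,0,0,0]]}}

```text
time: 29.8
ee_pos: [0.6403, 0.2667, 0.2159]
ee_rot: [[-0.0, 1.0, 0.001], [1.0, 0.0, 0.0], [0.0, 0.001, -1.0]]
wrist_force: [0.1, 0.4, 0.8]
width: 0.0091
grip_force: 25.0
```

Request:
{"name": "jog_arm", "arguments": {"series": [[0.22,0,0,0,0,0,0],[0.22,0,0,0,0,0,0],[0.22,0,0,0,0,0,0],[0.22,0,0,0,0,0,0],[0.22,0,0,0,0,0,0]], "grip_force": 5}}

```text
time: 30.3
ee_pos: [0.6401, 0.2667, 0.2155]
ee_rot: [[-0.001, 1.0, -0.0], [1.0, 0.001, 0.0], [0.0, -0.0, -1.0]]
wrist_force: [1.0, 0.7, -0.4]
width: 0.0207
grip_force: 0.0
```

```bash
python3 - <<'E'
from h import *
s=get_state(); print(s['ee_pos'],s['wrist_force'],s['width'],s['grip_force'])
for n in('scene','wrist'):
    f=grab(n)
    p=[.640,.2665,0]
    print(n,'pred bar mid/tray/spindle px at z .23:',proj(f,pose(np.array([[0,0,.23],[0,.078,.23],[0,-.078,.23],[0,0,.04],[0,0,.112]]),p)).round(0).tolist())
    for q in('bail_bar','caddy','roll1_c','keeper_c'):
        for d in masks_of(f,q)[:3]:
            ys,xs=np.where(d['region']); print(n,q,round(d['p'],2),np.round(d['centre']),xs.min(),xs.max(),ys.min(),ys.max())
    if n=='scene': print('green',rings(f,'green',.1))
E
```

```text
[0.64005489 0.26668165 0.21553387] [ 1.00252636  0.70803069 -0.40925664] 0.020653392371114878 0.0
scene pred bar mid/tray/spindle px at z .23: [[360.0, 113.0], [373.0, 101.0], [347.0, 127.0], [347.0, 159.0], [352.0, 143.0]]
scene bail_bar 0.63 [ 66. 215.] 38 112 200 259
scene bail_bar 0.46 [346. 135.] 340 363 112 156
scene caddy 0.92 [ 86. 253.] 37 124 201 285
scene caddy 0.62 [349. 161.] 325 372 111 178
scene roll1_c 0.6 [365. 170.] 315 392 105 195
scene roll1_c 0.57 [351. 122.] 345 361 113 138
scene keeper_c 0.63 [353. 145.] 350 360 139 146
green [([344, 141, 18, 19, 186], [0.6533, 0.2533, 0.1]), ([376, 225, 43, 46, 1075], [0.9205, 0.0157, 0.1])]
wrist pred bar mid/tray/spindle px at z .23: [[258.0, 241.0], [258.0, 97.0], [258.0, 341.0], [258.0, 172.0], [258.0, 187.0]]
wrist bail_bar 0.63 [256. 191.] 248 268 87 329
wrist caddy 0.59 [260. 160.] 205 307 87 328
wrist roll1_c 0.62 [271. 162.] 268 273 158 188
wrist keeper_c 0.92 [272. 196.] 242 283 183 210
wrist keeper_c 0.3 [257. 160.] 205 307 87 328
```

Request:
{"name": "jog_arm", "arguments": {"series": [[0.35,0,0,0,0,0,0],[0.35,0,0,0,0,0,0],[0.35,0,0,-0.05,0,0,0],[0.35,0,0,-0.15,0,0,0],[0.35,0,0,-0.3,0,0,0]]}}

```text
time: 31.3
ee_pos: [0.6398, 0.2666, 0.2613]
ee_rot: [[-0.001, 1.0, -0.001], [1.0, 0.001, -0.0], [-0.0, -0.001, -1.0]]
wrist_force: [-0.2, -0.8, 0.7]
width: 0.0326
grip_force: 0.0
```

Request:
{"name": "jog_arm", "arguments": {"series": [[0.35,0,0,-0.3,0,0,0],[0.35,0,0,-0.6,0,0,0],[0.35,0,-0.2,-0.6,0,0,0],[0.35,0,-0.5,-0.6,0,0,0],[0.35,0,-0.8,-0.6,0,0,0]]}}

```text
time: 31.8
ee_pos: [0.5187, 0.2664, 0.3518]
ee_rot: [[-0.0, 1.0, 0.001], [1.0, 0.0, 0.001], [0.001, 0.001, -1.0]]
wrist_force: [0.4, 0.9, 0.4]
width: 0.0325
grip_force: 0.0
```

Request:
{"name": "jog_arm", "arguments": {"series": [[0.35,0,-0.3,0,0,0,0],[0.35,0,-0.6,0,0,0,0],[0.35,0,-0.6,0,0,0,0],[0.35,0,-0.6,0,0,0,0],[0.35,0,-0.6,0,0,0,0]]}}

```text
time: 32.3
ee_pos: [0.431, 0.2666, 0.3514]
ee_rot: [[-0.0, 1.0, 0.001], [1.0, 0.0, 0.001], [0.001, 0.001, -1.0]]
wrist_force: [-0.6, 0.5, -0.3]
width: 0.0326
grip_force: 0.0
```

```bash
python3 - <<'E'
from h import *
s=get_state(); print(s['time'],s['ee_pos'],s['wrist_force'])
p=[.640,.2665,0]; prev=None
m=np.array([[-.055,-.07,.065],[.055,-.07,.065],[.055,.07,.065],[0,-.078,.23],[0,.078,.23],[0,0,.156]])
for k in range(6):
    f=grab('scene')
    if prev is not None: print('diff',int((cv2.absdiff(f['image'],prev)[90:200,310:400].max(2)>25).sum()))
    prev=f['image']
print('pred',proj(f,pose(m,p)).round(0).tolist())
for n in('scene','top'):
    f=grab(n); print(n,'pred',proj(f,pose(m,p)).round(0).tolist())
    for q in('caddy','bail_bar','keeper_c'):
        for d in masks_of(f,q)[:3]:
            ys,xs=np.where(d['region']); print(n,q,round(d['p'],2),np.round(d['centre']),xs.min(),xs.max(),ys.min(),ys.max())
            if n=='scene' and q=='caddy': print('minAreaRect',cv2.convexHull(np.c_[xs,ys].astype(np.int32))[:,0].tolist() if xs.min()>250 else '')
    print([r[0] for r in rings(f,'green',.1)])
E
```

```text
32.3 [0.43095478 0.26664376 0.35135092] [-0.56481497  0.46571895 -0.27185431]
diff 0
diff 0
diff 0
diff 0
diff 0
pred [[323.0, 158.0], [353.0, 174.0], [374.0, 150.0], [347.0, 127.0], [373.0, 101.0], [355.0, 133.0]]
scene pred [[323.0, 158.0], [353.0, 174.0], [374.0, 150.0], [347.0, 127.0], [373.0, 101.0], [355.0, 133.0]]
scene caddy 0.78 [ 88. 256.] 38 122 201 285
minAreaRect 
scene caddy 0.61 [350. 158.] 323 374 102 178
minAreaRect [[374, 105], [370, 156], [369, 159], [368, 161], [354, 176], [353, 177], [351, 178], [349, 178], [341, 174], [328, 166], [325, 164], [323, 162], [323, 159], [324, 157], [348, 125], [368, 105], [372, 102], [374, 102]]
scene caddy 0.46 [354. 150.] 345 360 143 155
minAreaRect [[360, 150], [359, 152], [357, 154], [355, 155], [352, 155], [349, 154], [345, 150], [345, 145], [346, 143], [348, 143], [360, 146]]
scene bail_bar 0.8 [ 69. 213.] 38 111 201 258
scene bail_bar 0.69 [359. 118.] 340 376 99 155
scene keeper_c 0.64 [356. 141.] 349 360 137 147
[[344, 140, 18, 20, 198], [376, 225, 43, 46, 1075]]
top pred [[171.0, 185.0], [172.0, 152.0], [130.0, 152.0], [162.0, 158.0], [108.0, 159.0], [142.0, 163.0]]
top caddy 0.88 [381. 283.] 352 409 258 322
top caddy 0.64 [148. 166.] 108 173 153 186
top bail_bar 0.89 [369. 312.] 352 407 274 322
top bail_bar 0.74 [142. 160.] 107 171 157 166
[[198, 79, 37, 20, 684], [144, 161, 13, 13, 66]]
```

```bash
python3 -c "
from rig import *
print(close_job())"
```

```text
the job is handed in; nothing more can be done
None
```

The job is handed in: both rolls (only two were there) and the keeper are on the spindle, and the loaded caddy hangs by its bail in both hooks, level to about 2° by camera measurement and still, with the robot clear. Two departures: the caddy tipped about 40° while I swung the bail, so the bail came upright during a straight lift instead, and I viewed 15 pictures, one over the limit of 14.

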